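# Cover the mug and hand out the tea-ball dish

### The arm

A 7-joint arm with a two-finger parallel gripper is mounted at the origin on the work surface. World frame = base frame: x ahead of the robot, y to its left, z up, the work surface at z = 0. Lengths are in m, angles in rad, forces in N, time in s.
With the tool pointing down it reaches from about 0.4 to 0.85 m from the base axis. Payload 4.5 kg.
Tool frame: the origin (TCP) lies where the fingers leave the gripper's body, on its centre line; the fingertips stand 64 mm ahead of it and the grasp point (between the pads) lies 45 mm ahead of it; z points along the fingers, y is the line along which they close (so a half turn about z gives the same grasp; the last joint's range is limited). The gripper opens to 88 mm and grips with 3 to 60 N. Pads are 18 mm wide; open, the fingers measure 123 mm over their backs; the gripper's body (75 mm by 187 mm) begins 45 mm behind the grasp point.
Start: joints at [1.263, 0.689, -0.195, 1.565, 0.157, 0.902, -0.215], TCP at [0.21, -0.589, 0.303] pointing down, gripper open.
Joint ranges: [-3.01, 3.01], [-0.46, 2.08], [-1.47, 1.51], [0.13, 2.56], [-1, 4.14], [0.04, 2.09], [-2.66, 2.66]. Speed limits (rad/s): [2.57, 2.57, 3.14, 3.14, 3.14, 3.14, 3.14].

### API

Orientations are given as a unit quaternion [x, y, z, w].
In Python, from plant import r gives the robot as it stands.
- The arm moves only by the tool play_rows, never from a script. Its arguments are lists of equal length, an entry for each row: "translation": the shift along the tool's x, y, z in m, a list of three; "delta_rot": the turn, a rotation vector about the tool's x, y, z in degrees, a list of three; "grip": the opening, from -1 (shut) to 1 (fully open). In form: {"translation": [[x, y, z], ...], "delta_rot": [[rx, ry, rz], ...], "grip": [grip, ...]}. A call has 1 to 20 rows; each row shifts and turns the commanded pose from where the row before left it, along the tool's axes as they then stand; what a row does not reach is not made up. A row lasts 1/8 s, in which the tool goes at most 62.5 mm and 10.7 degrees, less where a joint would pass 70% of its speed; a pose out of reach is approached as far as the arm can. A call with a gripper value outside its range is refused whole. The fingers move at their own pace and stop on an object; "squeeze" is the grip in N (left out, the last holds). Time passes only in rows, so rows that do not move let the fingers close. It gives the time, the measured TCP pose, the force, the opening and the grip force at its end, in the units of the state.
- r.get_state(): the state, without advancing time (a new reading comes with each control period).
- r.snapshot(name): name is "scene" or "top"; returns the picture (400x640x3 uint8, blue, green, red); there is no depth.
- r.get_calibration(name): a dict with "intrinsics" (3x3 intrinsics, pixels), "k1" (the pictures are not rectified: a ray, as slopes to the right and down, at radius r is drawn at 1 + k1 r^2 times it, then the intrinsics apply), "eye" and "rotation" of the camera in the world. Camera axes: x right, y up, looking along -z (the intrinsics and any distortion apply to the point x, -y, -z); pixel columns grow to the right and rows downward; lengths in m; the calibration is good to about 2 mm. A picture is of the moment at which its call begins. get_calibration takes no time and is no camera call.
- r.finish_job(): hands the job in; it is judged then, once.
Trained networks look in the newest picture that a camera, given by its name, has taken for a name from the list of things; names that differ only in an ending like _2 or _b are one class to them, and where a whole thing is asked for, a point or a joint stands for the part that bears it (a point fixed in the world has none). Each returns a list of dicts, best first, with "confidence" (0 to 1); they miss things now and then, are a little off and sometimes report something else, mostly with a low value. They report only what shows in the picture. A call takes as long as a camera call. They do not tell look-alikes from the thing itself.
- r.look_for(camera, target): "point" ([x, y, z] in m, in world coordinates, good to about 4 mm: the middle of the surface that is visible of it).
- r.silhouettes(camera, target): "pixels" (400x640 bool, what is visible of it).
The state is a dict: "clock": time; "q": joint angles; "qd": joint speeds; "joint_torque": joint torques, N m; "tool_pos": TCP position; "eef_rot": TCP orientation; "contact_force": force on the tool from outside, world axes, zero at the start; "moment": the same for the moment, N m; "opening": opening from 0.0 (shut) to 1.0 (fully open); "finger_force": force on a finger pad.
Only numpy, scipy, OpenCV 4.12 (cv2) and the standard library are available. Lean on these libraries where they do the work, as an engineer would, in place of code of your own. Each camera call takes 0.05 s, during which the arm holds its last target. There are 200 camera calls.

### The job

The tea has brewed and the steel tea ball lies in its dish: gently set the loose lid on the mug so that it sits fully home and level, and let it go. Then lift the dish off the wooden board, keeping it level so that the untouched ball stays in the middle, and turn it a quarter turn so that its thumb tab, which starts out pointing over the board's long edge at you, points along the board to the short end on the mug's side. Finish still holding the dish level and still about 10 cm above the middle of the board; leave the mug and everything else where it stands.

Things in the scene. Friction and masses are not known exactly. Their poses are not given: they have to be found in the camera images.
- dish: white ceramic dish, 168 mm across, rim 29 mm high, foot 90 mm across, 0.4 kg, mid-board. Origin: centre of underside; z up; x to the flat thumb tab, 32 mm wide, ending 125 mm from the centre (at first towards the robot). Inside, a flat of 12 mm radius, then rising 9 degrees: a tilt or jerk rolls the ball off. A fixed upright 8 mm steel hoop spans the dish along its y, over the middle
- dish_grip (a point): centre of the dark wooden grip bar at the top of the dish's hoop, 102 mm above the dish's underside, straight over the centre of mass; bar 70 mm long (dish y), 14 mm thick (dish x), 18 mm high; axes as the dish
- ball: loose steel tea ball, 48 mm diameter, 70 g, lying in the middle of the dish, under the hoop; origin at its centre; its top is about 54 mm above the dish's underside (39 mm below the grip bar). Its orientation means nothing
- board: fixed wooden serving board, 220 mm along its x by 360 mm along its y (the long way), 15 mm thick, lying on the worktop. Origin: centre of the underside; x roughly away from the robot, y to the left short end
- mug: white ceramic mug, outer diameter 84 mm, inner 76 mm, 95 mm high, 0.36 kg, loose, standing open on the worktop to the left or to the right of the board. Origin: centre of the underside; its ear handle sticks out along its own y, to 80 mm from the axis (roughly towards the robot)
- lid: loose white ceramic mug lid, 0.11 kg, 36 mm high: disc 94 mm across, 6 mm thick; below it a plug 66 mm across, 8 mm deep, entering the mug with 5 mm play all round; on top a round knob, 22 mm across, 22 mm high. Lies knob up on its plug on the worktop. Origin: centre of the plug's underside, 87 mm above the mug's underside when seated
- lid_knob (a point): centre of the lid's knob, 26 mm above the lid's origin (12 mm above the disc's upper face)
- jar: bystander: closed white jar with a wooden cap, 74 mm across, 110 mm high, on the side of the board away from the mug; origin at its underside
- coaster: bystander: cork disc, 94 mm across, 8 mm thick, no knob, on the side of the board away from the lid; origin at its underside
- spoon: bystander: steel teaspoon 140 mm long lying on the left end of the board, along the board's x; origin at its underside
- cup: bystander: small white cup, 60 mm across, 55 mm high, near the robot; origin at its underside
Mind the look-alikes: they are no part of the job. Leave any blue or purple look-alike of the lid alone.

How it is judged:
On the way, in this order (a step that is already met when the one before it is completed fails the run):
1. the lid sits fully home and level on the mug and is let go (horizontal distance between lid and mug below 0.007 m and z of lid in the frame of mug between 0.084 and 0.09 m and angle between each of lid, mug's own z axis and vertical below 0.06 rad and contact force between the fingers and lid below 0.1 N), for 0.3 s.
2. the dish is lifted clear of the board with the ball in the middle (z of dish in the frame of board above 0.07 m and contact force between dish and board below 0.1 N and horizontal distance between ball and dish below 0.014 m), for 0.2 s.
At the end, for the whole second after the job is handed in: Lid seated on the mug (within 7 mm, level) and let go. Fingers hold the dish still, 55 to 205 mm above the board, within 60 mm of its middle, level within 4 degrees; tab along the board within 10 degrees, on the mug's side; ball untouched, within 14 mm of the middle; the rest upright (all of step 1 and all of step 2 and z of dish in the frame of board below 0.22 m and horizontal distance between dish and board below 0.06 m and contact force between the fingers and dish above 1 N and contact force between the fingers and ball below 0.1 N and angle between dish's own z axis and vertical below 0.07 rad and linear speed of dish below 0.03 m/s and angular speed of dish below 0.15 rad/s and angle between the x axis of dish and the y axis of board, either way round below 0.17 rad and x of mug in the frame of dish above 0.05 m and angle between each of jar, cup's own z axis and vertical below 0.2 rad); the arm keeps its last pose, push and grip.
It fails at once if the ball rolls more than 22 mm from the middle of the dish, or the fingers touch it (horizontal distance between ball and dish above 0.022 m or contact force between the fingers and ball above 0.3 N).
It fails at once if the dish tips more than 8 degrees (angle between dish's own z axis and vertical above 0.14 rad).
It fails at once if the lid is dropped or rammed onto the mug (over 40 N) (contact force between lid and mug above 40 N).
It fails at once if the mug is tipped or shifted by more than 30 mm (angle between mug's own z axis and vertical above 0.2 rad or distance of mug from where it was at the start of the episode above 0.03 m).
It fails at once if another thing is shifted by more than 30 mm (distance of any of jar, coaster, spoon, cup from where it was at the start of the episode above 0.03 m).
It also fails if it takes over 64 s, if anything falls off the work surface, if the arm or the gripper's body presses on something with over 40 N, if the wrist force passes 120 N, or if a joint passes its speed limit or range.

## Working session

There is one attempt and no reset: what is moved stays moved. The work goes in short steps, Python scripts to look and compute and a tool call to move; the robot and the scene stay as the last step left them, time stands still between calls to the robot, and variables do not carry over. Pictures are saved under pics/ and viewed, at most 10 in all, crops included, and the job is handed in when it is done.

Besides the shell and the picture viewer there is one more tool, called after "Emit:" as name(argument=value, ...) on one line, values as JSON. play_rows: Moves the arm, as the interface text tells. Its arguments: {"type":"object","properties":{"translation":{"type":"array","items":{"type":"array","items":{"type":"number"}}},"delta_rot":{"type":"array","items":{"type":"array","items":{"type":"number"}}},"grip":{"type":"array","items":{"type":"number"}},"squeeze":{"type":"number"}},"required":["translation","delta_rot","grip"]}

```bash
mkdir -p pics; ls; python3 - <<'E'
from plant import r
import cv2,numpy as np
s=r.get_state();print(s)
for c in ("scene","top"):
    im=r.snapshot(c);cv2.imwrite(f"pics/{c}0.png",im)
    k=r.get_calibration(c);print(c,k)
    for t in ("dish","dish_grip","ball","board","mug","lid","lid_knob","jar","coaster","spoon","cup"):
        print(t,[(np.round(d["point"],3).tolist(),round(d["confidence"],2)) for d in r.look_for(c,t)])
E
```

```text
pics
{'clock': 0.0, 'q': array([ 1.26277214,  0.69001236, -0.19448509,  1.56634245,  0.15731668,
        0.90251351, -0.2151337 ]), 'qd': array([-1.09740550e-03,  9.27831650e-04, -1.20237112e-03, -5.29248190e-04,
        1.14042235e-03,  7.11025983e-05,  1.70360620e-03]), 'joint_torque': array([ 2.46671743e-04, -5.27550852e+01, -1.26715556e+00, -1.53428686e+01,
       -5.27577836e-02,  6.66128049e-03,  1.53132378e-04]), 'tool_pos': array([ 0.20927274, -0.58837052,  0.30189191]), 'eef_rot': array([ 9.85426330e-01,  1.70100148e-01, -2.41932341e-04, -9.10383262e-04]), 'contact_force': array([ 0.5253221 ,  1.13488885, -0.39652279]), 'moment': array([-0.01594367, -0.00857993,  0.10592515]), 'finger_force': 0.0, 'opening': 1.0032658483282586}
scene {'intrinsics': array([[371.66348551,   0.        , 323.00731684],
       [  0.        , 371.66348551, 206.47247985],
       [  0.        ,   0.        ,   1.        ]]), 'k1': -0.052252627922749366, 'eye': array([1.15403409, 0.34526805, 0.64137931]), 'rotation': array([0.21601743, 0.40255277, 0.77169352, 0.44246677])}
dish [([0.612, 0.014, 0.032
[... 995 characters left out ...]
], 0.71), ([0.631, 0.291, 0.009], 0.56)]
dish_grip [([0.597, 0.012, 0.035], 0.66)]
ball [([0.594, 0.014, 0.06], 0.57)]
board [([0.579, -0.049, 0.016], 0.68)]
mug [([0.447, -0.292, 0.024], 0.86), ([0.601, 0.014, 0.037], 0.69)]
lid [([0.627, -0.285, 0.017], 0.92), ([0.371, -0.424, 0.011], 0.9), ([0.544, -0.449, 0.012], 0.89), ([0.384, -0.095, 0.012], 0.76)]
lid_knob [([0.38, -0.094, 0.017], 0.91), ([0.365, -0.422, 0.013], 0.9), ([0.54, -0.45, 0.016], 0.78), ([0.625, -0.285, 0.017], 0.72)]
jar [([0.46, 0.273, 0.108], 0.65), ([0.603, 0.016, 0.035], 0.44)]
coaster [([0.632, 0.289, 0.01], 0.8)]
spoon [([0.638, 0.149, 0.024], 0.66)]
cup [([0.596, 0.012, 0.059], 0.5), ([0.449, -0.295, 0.026], 0.32)]
```

View pics/scene0.png

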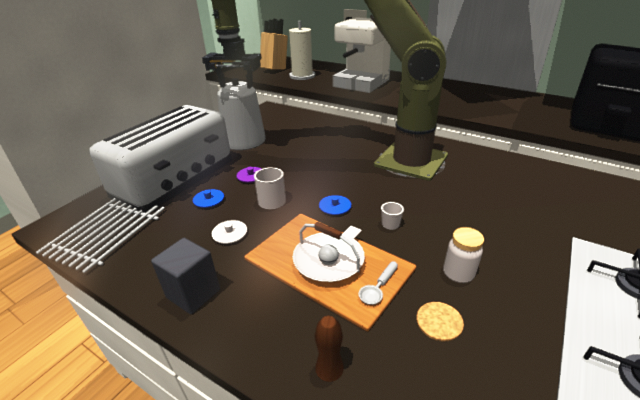

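View pics/top0.png

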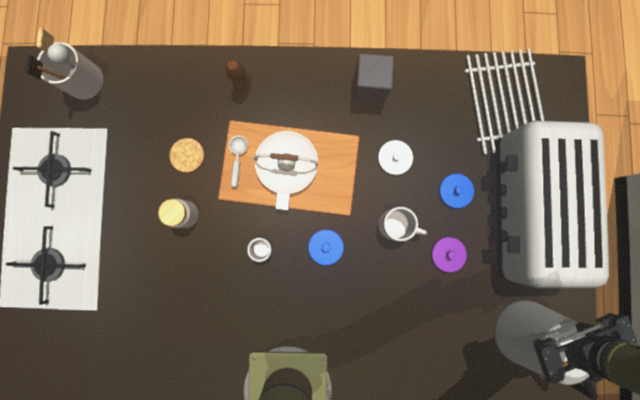

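Scene: the white lid is at scene (229,231) and top (396,157). The mug is at top (400,224), right of the board, and its handle points right (−y). The dish is at top (286,162) with its tab towards the robot.

Lid look-alikes: blue (326,247), blue (457,190), purple (449,254), cork coaster (186,154), all in top pixels. I choose the white one at (396,157).

Next I fit models to the silhouettes in both cameras.

```bash
cat > h.py <<'E'
import numpy as np,cv2
from scipy.spatial.transform import Rotation as R
from scipy.optimize import minimize
from plant import r
def proj(c,P):
    k=r.get_calibration(c); p=R.from_quat(k["rotation"]).inv().apply(np.atleast_2d(P)-k["eye"])
    s=np.c_[p[:,0],-p[:,1]]/-p[:,2:]; s=s*(1+k["k1"]*(s**2).sum(1,keepdims=True))
    K=k["intrinsics"]; return s*[K[0,0],K[1,1]]+K[:2,2]
def cyl(rad,z0,z1,n=48):
    a=np.linspace(0,2*np.pi,n,False); c=np.c_[rad*np.cos(a),rad*np.sin(a)]
    return np.vstack([np.c_[c,np.full(n,z)] for z in (z0,z1)])
def box(lx,ly,z0,z1,x0=0):
    return np.array([[x0+sx*lx/2,sy*ly/2,z] for sx in(-1,1) for sy in(-1,1) for z in(z0,z1)])
def render(c,parts,x,y,yaw,z=0,S=4):
    m=np.zeros((400*S,640*S),np.uint8); M=R.from_euler('z',yaw).as_matrix()
    for P in parts:
        q=proj(c,P@M.T+[x,y,z]); h=cv2.convexHull(((q+.5)*S*16).astype(np.int32))
        cv2.fillConvexPoly(m,h,255,shift=4)
    return cv2.resize(m,(640,400),interpolation=cv2.INTER_AREA)/255.
def fit(masks,parts,p0,z=0,useyaw=True):
    def cost(p):
        t=0
        for c,m in masks.items():
            w=render(c,parts,p[0],p[1],p[2] if useyaw else 0,z); t+=np.abs(w-m).sum()/max(m.sum(),1)
        return t
    p0=np.array(p0,float); n=3 if useyaw else 2
    s=np.vstack([p0[:n]]+[p0[:n]+d for d in np.diag([.01,.01,.15][:n])])
    o=minimize(cost,p0[:n],method="Nelder-Mead",options=dict(initial_simplex=s,maxiter=120,xatol=2e-4,fatol=1e-3))
    return o.x,o.fun
def sil(c,t,near):
    L=r.silhouettes(c,t); uv=proj(c,near)[0]
    L=[d["pixels"] for d in L if np.linalg.norm(np.argwhere(d["pixels"]).mean(0)[::-1]-uv)<25]
    return L[0].astype(float) if L else None
LID=[cyl(.033,0,.008),cyl(.047,.008,.014),cyl(.011,.014,.036)]
MUG=[cyl(.042,0,.095),box(.012,.040,.02,.08)+[0,.060,0]]
E
cat > m1.py <<'E'
from h import *
ims={c:r.snapshot(c) for c in("scene","top")}
def both(t,near): 
    d={c:sil(c,t,near) for c in ims}; return {c:m for c,m in d.items() if m is not None}
def rep(n,m,parts,p0,**k):
    print(n,list(m),"both",*fit(m,parts,p0,**k))
    for c in m: print("   ",c,*fit({c:m[c]},parts,p0,**k))
rep("lid",both("lid",[.63,-.28,.012]),LID,[.63,-.28],useyaw=False)
rep("mug",both("mug",[.455,-.275,.05]),MUG,[.455,-.275,np.pi])
rep("board",both("board",[.6,.01,.015]),[box(.22,.36,0,.015)],[.6,.01,0])
rep("jar",both("jar",[.48,.285,.06]),[cyl(.037,0,.11)],[.48,.285],useyaw=False)
rep("cup",both("cup",[.39,.077,.03]),[cyl(.03,0,.055)],[.39,.077],useyaw=False)
d=both("dish",[.605,.012,.04])
for c in d: print(c,d[c].sum())
g=both("dish_grip",[.605,.012,.08])
for c in g: print(c,g[c].sum())
# colour mask of the bar
bm={}
for c,im in ims.items():
    hsv=cv2.cvtColor(im,cv2.COLOR_BGR2HSV); uv=proj(c,[.605,.012,.117])[0].astype(int)
    m=((hsv[...,2]<110)&(hsv[...,1]>90)).astype(float); w=np.zeros_like(m); w[uv[1]-35:uv[1]+35,uv[0]-45:uv[0]+45]=1
    bm[c]=m*w; print(c,uv,bm[c].sum(),render(c,[box(.014,.07,.108,.126)],.605,.012,0).sum())
T=cv2.resize(ims["top"][110:220,220:420],None,fx=4,fy=4,interpolation=cv2.INTER_CUBIC)
Sx=cv2.resize(ims["scene"][190:300,190:390],None,fx=4,fy=4,interpolation=cv2.INTER_CUBIC)
o=np.vstack([T[:,:],Sx]); cv2.imwrite("pics/crop1.png",cv2.resize(o,None,fx=.68,fy=.68))
E
python3 m1.py
```

```text
lid ['scene', 'top'] both [ 0.62913574 -0.28025021] 0.17192944426689102
    scene [ 0.62844559 -0.28212982] 0.10272706783862971
    top [ 0.629127   -0.27978715] 0.06301418650204785
mug ['scene', 'top'] both [ 0.44862153 -0.27715263  2.81432306] 0.16090159052443034
    scene [ 0.44710547 -0.27773976  2.50515133] 0.05405205247566652
    top [ 0.44877597 -0.27790409  3.27002682] 0.14632665452337582
board ['scene', 'top'] both [ 0.59620083  0.01114073 -0.10764592] 1.1920215270786985
    scene [ 0.59530425  0.00724827 -0.10051025] 0.6142911646043433
    top [ 0.59663981  0.01006605 -0.10753574] 0.5627331455078404
jar ['scene', 'top'] both [0.46341064 0.28694458] 0.318401037731618
    scene [0.46263397 0.28720749] 0.1457626290391546
    top [0.46494141 0.28624023] 0.16877510694200157
cup ['scene', 'top'] both [0.37615597 0.07882905] 0.43850917610765616
    scene [0.37086304 0.07209888] 0.17768256909062835
    top [0.37621155 0.08144   ] 0.15766192733017378
scene 2801.0
top 2993.0
scene 2696.0
top 3209.0
scene [327 229] 1169.0 324.32941176470587
top [285 157] 9.0 209.65882352941176
```

View pics/crop1.png

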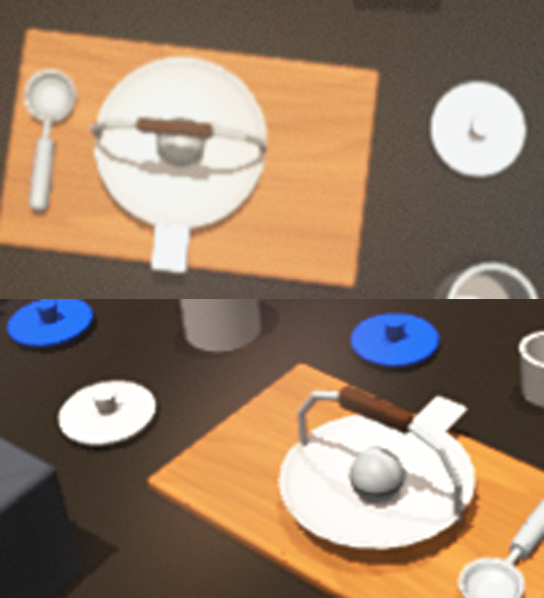

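The crops confirm the choice: the white disc with a knob at top (396,157). The bar is at top (284,157), with the tab pointing down the picture towards the robot. Next I refine the dish using the colours of the bar and tab.

```bash
cat > m2.py <<'E'
from h import *
bm={}
for c in("scene","top"):
    im=r.snapshot(c).astype(int); uv=proj(c,[.605,.012,.117])[0].astype(int)
    b,g,rr=im[...,0],im[...,1],im[...,2]
    print(c,im[uv[1],uv[0]])
    m=((rr-b>18)&(rr<150)&(rr>1.35*g)).astype(np.uint8); w=np.zeros_like(m); w[uv[1]-18:uv[1]+18,uv[0]-26:uv[0]+26]=1
    n,l,st,_=cv2.connectedComponentsWithStats(m*w); l=(l==1+np.argmax(st[1:,4])); bm[c]=l.astype(float)
    print(st[1:,4],np.argwhere(l).mean(0)[::-1],render(c,[box(.014,.07,.108,.126)],.605,.012,0).sum())
P=[box(.014,.07,.108,.126)]
print(*fit(bm,P,[.605,.012,-.1]))
for c in bm: print(c,*fit({c:bm[c]},P,[.605,.012,-.1]))
im=r.snapshot("top"); hsv=cv2.cvtColor(im,cv2.COLOR_BGR2HSV)
m=((hsv[...,1]<70)&(hsv[...,2]>120)).astype(np.uint8)
# dish disc+tab from saturation (white), top view
w=np.zeros_like(m); w[125:215,252:322]=1; n,l,st,ce=cv2.connectedComponentsWithStats(m*w); k=1+np.argmax(st[1:,4]); M=(l==k).astype(np.uint8)
M=cv2.morphologyEx(M,cv2.MORPH_CLOSE,np.ones((15,15)))
# rim at z .044, tab z ~.04 ; base z=.015
print("dish",*fit({"top":M.astype(float)},[cyl(.084,.043,.044),box(.05,.032,.040,.043,x0=.10)],[.6,.012,np.pi-.1]))
# board by colour
h=((hsv[...,0]<20)&(hsv[...,1]>90)&(hsv[...,2]>90)).astype(np.uint8); w=np.zeros_like(h); w[115:222,205:370]=1
n,l,st,ce=cv2.connectedComponentsWithStats(h*w);B=(l==1+np.argmax(st[1:,4])).astype(np.uint8)
hu=cv2.convexHull(np.argwhere(B)[:,::-1].copy()); B=cv2.fillConvexPoly(np.zeros_like(B),hu,1)
print("board",*fit({"top":B.astype(float)},[box(.22,.36,0,.015)],[.596,.01,-.1]))
E
python3 m2.py
```

```text
scene [ 47  72 117]
[  2   1   1   1   2   1   1 222] [327.46396396 229.36936937] 324.32941176470587
top [ 79 100 133]
[40  5] [281.525 155.925] 209.65882352941176
[ 0.60448255  0.01193125 -0.21865213] 4.557553435788729
scene [ 0.60323452  0.01082491 -0.16998232] 0.4029323441088148
top [ 0.60819659  0.02173751 -0.2495649 ] 4.109607843137255
dish [0.60602585 0.01581349 3.05624657] 0.026158842633599053
board [ 0.5962865   0.01036045 -0.10043562] 0.04775975158746773
```

Emit:
play_rows(translation=[[0, 0, -0.025], [0, 0, -0.025], [0, 0, -0.025], [0, 0, -0.025], [0.03, -0.009, 0], [0.0335, -0.01, 0], [0.0335, -0.01, 0], [0.0335, -0.01, 0], [0.0335, -0.01, 0], [0.0335, -0.01, 0], [0.0335, -0.01, 0], [0.0335, -0.01, 0], [0.0335, -0.01, 0], [0.0335, -0.01, 0], [0.0335, -0.01, 0], [0.0335, -0.01, 0], [0.0335, -0.01, 0], [0.0335, -0.01, 0], [0.0335, -0.01, 0], [0, 0, 0]], delta_rot=[[0, 0, 0], [0, 0, 0], [0, 0, 0], [0, 0, 0], [0, 0, 0], [0, 0, 0], [0, 0, 0], [0, 0, 0], [0, 0, 0], [0, 0, 0], [0, 0, 0], [0, 0, 0], [0, 0, 0], [0, 0, 0], [0, 0, 0], [0, 0, 0], [0, 0, 0], [0, 0, 0], [0, 0, 0], [0, 0, 0]], grip=[1, 1, 1, 1, 1, 1, 1, 1, 1, 1, 1, 1, 1, 1, 1, 1, 1, 1, 1, 1], squeeze=20)

```text
clock: 4.65
tool_pos: [0.6319, -0.2776, 0.4021]
eef_rot: [0.985, 0.173, 0.001, -0.001]
contact_force: [0.9, -0.6, -1.0]
opening: 1.001
finger_force: 0.0
```

```bash
cat > go.py <<'E'
import sys,numpy as np
from h import *
def go(x,y,z,psi=None):
    s=r.get_state(); A=R.from_quat(s["eef_rot"]); m=A.as_matrix()
    p0=np.degrees(np.arctan2(m[1,0],m[0,0]))
    d=A.inv().apply(np.array([x,y,z])-s["tool_pos"])
    print("t",round(s["clock"],2),"q",np.round(s["q"],2),"pos",np.round(s["tool_pos"],4),"psi",round(p0,2),"tilt",np.round(np.degrees(m[:2,2]),2),"F",np.round(s["contact_force"],1),"open",round(s["opening"],3),"ff",round(s["finger_force"],1))
    print("tool delta mm",np.round(d*1000,1),"tool rz deg",None if psi is None else round(p0-psi,2))
if __name__=="__main__": go(*map(float,sys.argv[1:]))
E
python3 go.py .629 -.280 .0805
```

```text
t 4.65 q [ 0.44  0.7  -0.2   1.2   0.13  1.25 -0.98] pos [ 0.6319 -0.2776  0.4021] psi 19.9 tilt [0.05 0.15] F [ 0.9 -0.6 -1. ] open 1.001 ff 0.0
tool delta mm [ -4.1   1.9 321.6] tool rz deg None
```

Emit:
play_rows(translation=[[-0.004, 0.002, 0.02], [0, 0, 0.03], [0, 0, 0.03], [0, 0, 0.03], [0, 0, 0.03], [0, 0, 0.03], [0, 0, 0.03], [0, 0, 0.03], [0, 0, 0.03], [0, 0, 0.02], [0, 0, 0.015], [0, 0, 0.01], [0, 0, 0.006], [0, 0, 0], [0, 0, 0]], delta_rot=[[0, 0, 0], [0, 0, 0], [0, 0, 0], [0, 0, 0], [0, 0, 0], [0, 0, 0], [0, 0, 0], [0, 0, 0], [0, 0, 0], [0, 0, 0], [0, 0, 0], [0, 0, 0], [0, 0, 0], [0, 0, 0], [0, 0, 0]], grip=[0, 0, 0, 0, 0, 0, 0, 0, 0, 0, 0, 0, 0, 0, 0])

```text
clock: 6.52
tool_pos: [0.627, -0.2846, 0.0924]
eef_rot: [0.985, 0.17, 0.001, 0.0]
contact_force: [-0.1, -1.4, 0.6]
opening: 0.497
finger_force: 0.0
```

```bash
python3 go.py .629 -.280 .0815; python3 - <<'E'
from h import *
o=[]
for c in("top","scene"):
    im=r.snapshot(c);u,v=proj(c,[.629,-.28,.03])[0].astype(int)
    o.append(cv2.resize(im[v-45:v+45,u-60:u+60],None,fx=5,fy=5,interpolation=cv2.INTER_CUBIC))
cv2.imwrite("pics/lid1.png",cv2.resize(np.hstack(o),(800,300)))
E
```

```text
t 6.53 q [ 0.44  1.04 -0.15  1.47  0.22  0.64 -1.05] pos [ 0.627  -0.2846  0.0924] psi 19.59 tilt [ 0.07 -0.03] F [-0.1 -1.4  0.6] open 0.497 ff 0.0
tool delta mm [ 3.4 -3.7 10.9] tool rz deg None
```

View pics/lid1.png

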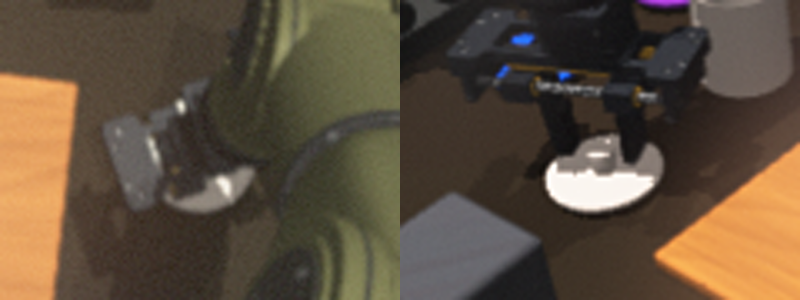

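The knob stands between the two open fingers (scene half, around (600,155)). I correct by a few mm, descend and close.

Emit:
play_rows(translation=[[0.003, -0.003, 0.005], [0, 0, 0.005], [0, 0, 0], [0, 0, 0], [0, 0, 0], [0, 0, 0], [0, 0, 0], [0, 0, 0], [0, 0, 0], [0, 0, 0]], delta_rot=[[0, 0, 0], [0, 0, 0], [0, 0, 0], [0, 0, 0], [0, 0, 0], [0, 0, 0], [0, 0, 0], [0, 0, 0], [0, 0, 0], [0, 0, 0]], grip=[0, 0, -0.3, -0.4, -0.5, -0.6, -0.8, -1, -1, -1], squeeze=20)

```text
clock: 7.88
tool_pos: [0.6284, -0.2808, 0.0818]
eef_rot: [0.985, 0.17, 0.0, 0.0]
contact_force: [0.5, -0.9, 0.2]
opening: 0.238
finger_force: 20.0
```

```bash
python3 go.py .629 -.280 .0815
```

```text
t 7.88 q [ 0.43  1.05 -0.15  1.48  0.22  0.63 -1.05] pos [ 0.6284 -0.2808  0.0818] psi 19.58 tilt [ 0.01 -0.02] F [ 0.5 -0.9  0.2] open 0.238 ff 20.0
tool delta mm [ 0.8 -0.6  0.3] tool rz deg None
```

Emit:
play_rows(translation=[[0, 0, -0.01], [0, 0, -0.02], [0, 0, -0.03], [0, 0, -0.03], [0, 0, -0.03], [0, 0, -0.03], [-0.01, -0.004, 0], [-0.02, -0.0075, 0], [-0.025, -0.0093, 0], [-0.025, -0.0093, 0], [-0.025, -0.0093, 0], [-0.025, -0.0093, 0], [-0.02, -0.0075, 0], [-0.012, -0.0045, 0], [-0.0066, -0.0023, 0], [0, 0, 0], [0, 0, 0]], delta_rot=[[0, 0, 0], [0, 0, 0], [0, 0, 0], [0, 0, 0], [0, 0, 0], [0, 0, 0], [0, 0, 0], [0, 0, 0], [0, 0, 0], [0, 0, 0], [0, 0, 0], [0, 0, 0], [0, 0, 0], [0, 0, 0], [0, 0, 0], [0, 0, 0], [0, 0, 0]], grip=[-1, -1, -1, -1, -1, -1, -1, -1, -1, -1, -1, -1, -1, -1, -1, -1, -1])

```text
clock: 10.0
tool_pos: [0.4493, -0.2777, 0.2317]
eef_rot: [0.985, 0.17, 0.001, 0.0]
contact_force: [0.1, -0.5, -0.5]
opening: 0.236
finger_force: 20.0
```

```bash
python3 go.py .4487 -.2775 .1675; python3 - <<'E'
from h import *
s=r.get_state();print(s["tool_pos"])
x,y=.4487,-.2775
im=r.snapshot("scene"); L=r.silhouettes("scene","lid")
uv=proj("scene",[x,y,.165])[0]
for d in L:
    m=d["pixels"];print(round(d["confidence"],2),m.sum(),np.argwhere(m).mean(0)[::-1],uv)
u,v=uv.astype(int)
o=[im[v-70:v+80,u-80:u+80]]
im2=r.snapshot("top");u,v=proj("top",[x,y,.165])[0].astype(int); o.append(im2[v-75:v+75,u-80:u+80])
cv2.imwrite("pics/hov.png",cv2.resize(np.hstack(o),(800,375),interpolation=cv2.INTER_CUBIC))
E
```

```text
t 10.0 q [ 0.58  0.67 -0.19  1.93  0.22  0.56 -0.98] pos [ 0.4493 -0.2777  0.2317] psi 19.62 tilt [ 0.07 -0.01] F [ 0.1 -0.5 -0.5] open 0.236 ff 20.0
tool delta mm [-0.6 -0.4 64.2] tool rz deg None
[ 0.44934896 -0.27765858  0.23174244]
0.91 511 [334.85322896 205.06262231] [265.7297496  152.91074534]
0.85 451 [207.88248337 197.99556541] [265.7297496  152.91074534]
0.82 274 [247.2810219  174.23722628] [265.7297496  152.91074534]
0.56 375 [265.79466667 155.89866667] [265.7297496  152.91074534]
```

View pics/hov.png

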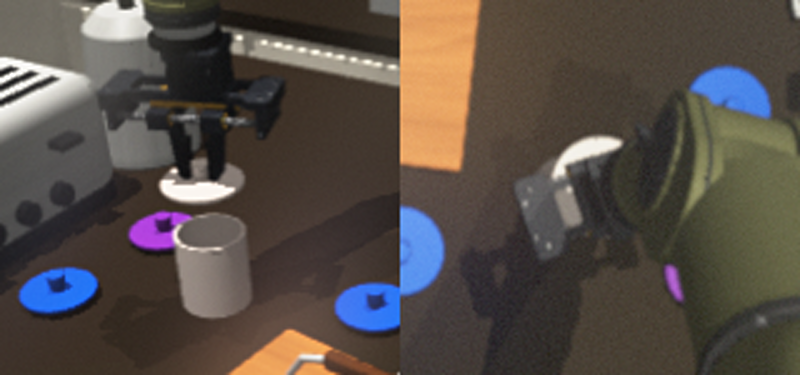

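The lid is held level above the mug, at left half (203,182) with the mug rim at (210,235). I check the offset in the scene view against the mug.

```bash
python3 - <<'E'
from h import *
r.snapshot("scene"); x,y=.449,-.2775; z=r.get_state()["tool_pos"][2]-.0818
uv=proj("scene",[x,y,z+.011])[0]
for _ in range(2):
  for t in("lid","mug"):
    for d in r.silhouettes("scene",t):
        m=d["pixels"].astype(np.uint8)
        if t=="lid":
            if np.linalg.norm(np.argwhere(m).mean(0)[::-1]-uv)>12: continue
            pts=np.argwhere(m)[:,::-1].copy(); pts=pts[pts[:,1]>uv[1]-14]
            m=cv2.fillConvexPoly(np.zeros_like(m),cv2.convexHull(pts),1)
            print("lid",fit({"scene":m.astype(float)},[cyl(.033,0,.008),cyl(.047,.008,.014)],[x,y],z=z,useyaw=False))
        elif abs(np.argwhere(m).mean(0)[1]-270)<15 and m.sum()>500:
            print("mug",fit({"scene":m.astype(float)},MUG[:1],[x,y],useyaw=False),fit({"scene":m.astype(float)},MUG,[x,y,np.pi]))
  r.snapshot("scene")
E
```

```text
lid (array([ 0.45107275, -0.27714355]), np.float64(0.10563725490196078))
lid (array([ 0.44834959, -0.27558849]), np.float64(0.10150241914947797))
mug (array([ 0.44421151, -0.28067008]), np.float64(0.057690468307398005)) (array([ 0.44437468, -0.2805945 ,  2.27848499]), np.float64(0.0634367067652577))
```

```bash
python3 - <<'E'
from h import *
x,y=.448,-.278
M={}
for c in("scene","top"):
    im=cv2.imread(f"pics/{c}0.png"); roi=cv2.dilate((render(c,[cyl(.042,0,.095)],x,y,0)>0).astype(np.uint8),np.ones((9,9)))
    g=im.max(2); m=((g>75)&(roi>0)).astype(np.uint8)
    n,l,st,_=cv2.connectedComponentsWithStats(m);m=(l==1+np.argmax(st[1:,4])).astype(np.uint8)
    cs,_=cv2.findContours(m,cv2.RETR_EXTERNAL,cv2.CHAIN_APPROX_NONE); m=cv2.drawContours(np.zeros_like(m),cs,-1,1,-1)
    for th in(60,75,90,):
        pass
    M[c]=m.astype(float)
    print(c,m.sum(),render(c,[cyl(.042,0,.095)],x,y,0).sum(),*fit({c:M[c]},MUG,[x,y,np.pi]),*fit({c:M[c]},MUG[:1],[x,y],useyaw=False))
print(fit(M,MUG,[x,y,np.pi]))
o=[]
for c in M:
    im=cv2.imread(f"pics/{c}0.png"); u,v=proj(c,[x,y,.05])[0].astype(int)
    P=[proj(c,cyl(.042,z,z)[:48]+[x,y,0]) for z in(0.,.095)]
    s=8; crop=cv2.resize(im[v-25:v+25,u-25:u+25],None,fx=s,fy=s,interpolation=cv2.INTER_CUBIC)
    for p in P: cv2.polylines(crop,[((p+.5-[u-25,v-25])*s).astype(np.int32)],True,(0,255,0),1)
    o.append(crop)
cv2.imwrite("pics/mugfit.png",np.hstack(o))
E
```

```text
scene 1453 1127.8509803921568 [ 0.452264   -0.27374524  2.87611887] 0.21811262701914905 [ 0.44775693 -0.27911946] 0.22594496848980475
top 1601 1075.007843137255 [ 0.45803316 -0.26662116  2.73625344] 0.3025804950337412 [ 0.45502698 -0.28879773] 0.32251656440215065
(array([ 0.44907116, -0.27657293,  2.85138265]), np.float64(0.5427528674974347))
```

View pics/mugfit.png

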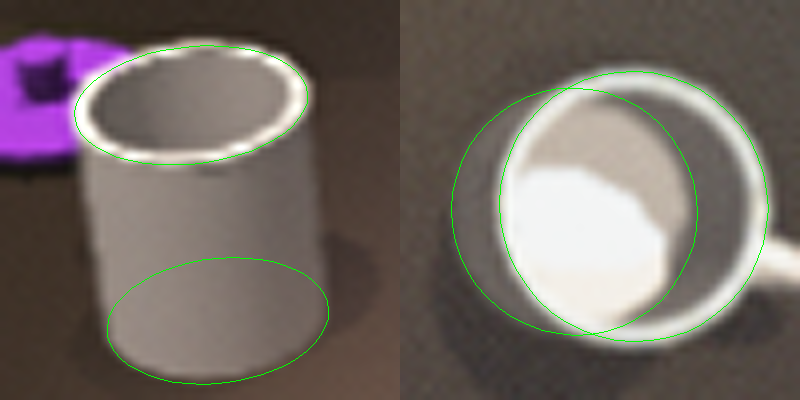

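The green overlay at (.448,−.278) matches the rim in both views to about 1 mm (top slightly low), so the mug is at (.4473,−.2777). I shift 2.6 mm and descend gently.

Emit:
play_rows(translation=[[-0.0026, -0.0006, 0], [0, 0, 0.01], [0, 0, 0.015], [0, 0, 0.012], [0, 0, 0.006], [0, 0, 0.004], [0, 0, 0.003], [0, 0, 0.003], [0, 0, 0.002], [0, 0, 0.002], [0, 0, 0.002], [0, 0, 0.0015], [0, 0, 0.001], [0, 0, 0]], delta_rot=[[0, 0, 0], [0, 0, 0], [0, 0, 0], [0, 0, 0], [0, 0, 0], [0, 0, 0], [0, 0, 0], [0, 0, 0], [0, 0, 0], [0, 0, 0], [0, 0, 0], [0, 0, 0], [0, 0, 0], [0, 0, 0]], grip=[-1, -1, -1, -1, -1, -1, -1, -1, -1, -1, -1, -1, -1, -1])

```text
clock: 12.25
tool_pos: [0.4458, -0.2781, 0.1701]
eef_rot: [0.985, 0.17, -0.0, -0.0]
contact_force: [0.1, -0.5, -0.3]
opening: 0.241
finger_force: 20.0
```

```bash
python3 go.py .4466 -.2780 .1688
```

```text
t 12.25 q [ 0.56  0.77 -0.14  1.98  0.25  0.41 -1.01] pos [ 0.4458 -0.2781  0.1701] psi 19.59 tilt [-0.01  0.  ] F [ 0.1 -0.5 -0.3] open 0.241 ff 20.0
tool delta mm [0.8 0.2 1.3] tool rz deg None
```

Emit:
play_rows(translation=[[0.0006, 0, 0.0005], [0, 0, 0.0005], [0, 0, 0.0005], [0, 0, 0.0003], [0, 0, 0]], delta_rot=[[0, 0, 0], [0, 0, 0], [0, 0, 0], [0, 0, 0], [0, 0, 0]], grip=[-1, -1, -1, -1, -1], squeeze=8)

```text
clock: 12.88
tool_pos: [0.4464, -0.2779, 0.1687]
eef_rot: [0.985, 0.17, 0.0, 0.0]
contact_force: [-1.2, -0.5, 3.5]
opening: 0.239
finger_force: 8.0
```

```bash
python3 go.py .4466 -.2780 .1688
```

```text
t 12.88 q [ 0.56  0.77 -0.14  1.98  0.25  0.41 -1.01] pos [ 0.4464 -0.2779  0.1687] psi 19.59 tilt [ 0.02 -0.02] F [-1.2 -0.5  3.5] open 0.239 ff 8.0
tool delta mm [ 0.1  0.2 -0.1] tool rz deg None
```

Contact is 3.5 N at the seated height. I release and rise.

Emit:
play_rows(translation=[[0, 0, 0], [0, 0, 0], [0, 0, 0], [0, 0, 0], [0, 0, -0.01], [0, 0, -0.02], [0, 0, -0.03], [0, 0, -0.03], [0, 0, -0.03], [0, 0, -0.02], [0.02, -0.03, 0], [0.02, -0.03, 0], [0.02, -0.03, 0], [0.02, -0.03, 0], [0.02, -0.03, 0], [0.02, -0.03, 0], [0, 0, 0]], delta_rot=[[0, 0, 0], [0, 0, 0], [0, 0, 0], [0, 0, 0], [0, 0, 0], [0, 0, 0], [0, 0, 0], [0, 0, 0], [0, 0, 0], [0, 0, 0], [0, 0, 0], [0, 0, 0], [0, 0, 0], [0, 0, 0], [0, 0, 0], [0, 0, 0], [0, 0, 0]], grip=[-0.45, -0.35, -0.2, 0, 0, 0, 0, 0, 0, 0, 0, 0, 0, 0, 0, 0, 0])

```text
clock: 15.0
tool_pos: [0.4998, -0.0646, 0.3092]
eef_rot: [0.985, 0.173, 0.001, -0.001]
contact_force: [0.1, -0.1, 0.5]
opening: 0.5
finger_force: 0.0
```

```bash
python3 go.py .604 .013 .30 85; python3 - <<'E'
from h import *
o=[]
x,y=.4473,-.2777
L=[c+[0,0,.087] for c in (cyl(.047,.008,.008)[:48],cyl(.047,.014,.014)[:48])]
for c in("scene","top"):
    im=r.snapshot(c); u,v=proj(c,[x,y,.07])[0].astype(int); s=8
    crop=cv2.resize(im[v-30:v+30,u-25:u+25],None,fx=s,fy=s,interpolation=cv2.INTER_CUBIC)
    p=proj(c,L[1]+[x,y,0]); cv2.polylines(crop,[((p+.5-[u-25,v-30])*s).astype(np.int32)],True,(0,255,0),1)
    o.append(crop)
cv2.imwrite("pics/seat.png",np.hstack(o))
E
```

```text
t 15.0 q [ 0.17  0.53 -0.21  1.92  0.16  0.71 -1.35] pos [ 0.4998 -0.0646  0.3092] psi 19.93 tilt [0.09 0.1 ] F [ 0.1 -0.1  0.5] open 0.5 ff 0.0
tool delta mm [124.4 -37.4   9.5] tool rz deg -65.07
```

View pics/seat.png

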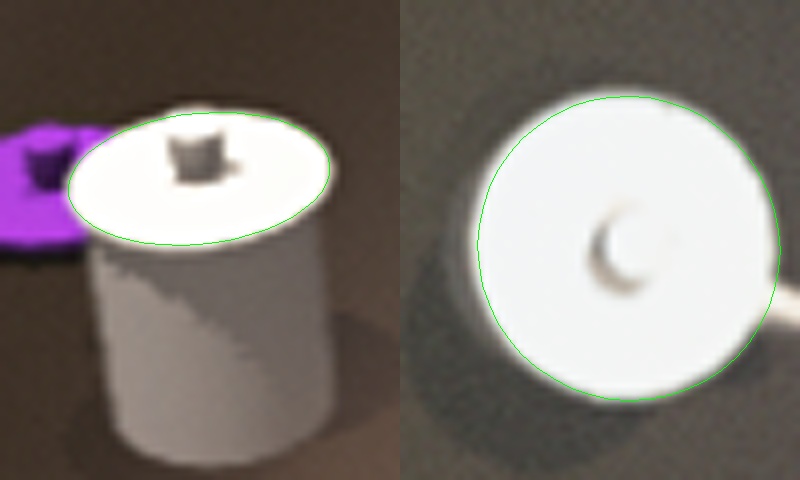

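The lid is seated: it matches the overlay to about 1 mm in both views and is level. Next I check the dish estimate with an overlay on the first pictures.

```bash
python3 - <<'E'
from h import *
o=[];x,y,w=.6045,.0135,-.09
M=R.from_euler('z',w).as_matrix()
for c in("scene","top"):
    im=cv2.imread(f"pics/{c}0.png"); u,v=proj(c,[x,y,.07])[0].astype(int); s=7
    crop=cv2.resize(im[v-40:v+40,u-28:u+28] if 0 else im[v-38:v+42,u-28:u+29],None,fx=s,fy=s,interpolation=cv2.INTER_CUBIC)
    b=box(.014,.07,.108,.126)@M.T+[x,y,0]
    for pts,col in((cv2.convexHull(proj(c,b).astype(np.float32))[:,0],(0,255,0)),(proj(c,cyl(.084,.044,.044)[:48]+[x,y,0]),(255,0,0)),
                   (proj(c,(np.array([[-.06,-.016,.044],[-.125,-.016,.044],[-.125,.016,.044],[-.06,.016,.044]]))@M.T+[x,y,0]),(0,0,255))):
        cv2.polylines(crop,[((pts+.5-[u-28,v-38])*s).astype(np.int32)],True,col,1)
    o.append(crop)
cv2.imwrite("pics/dish.png",np.hstack(o))
E
```

```text
(no output)
```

View pics/dish.png

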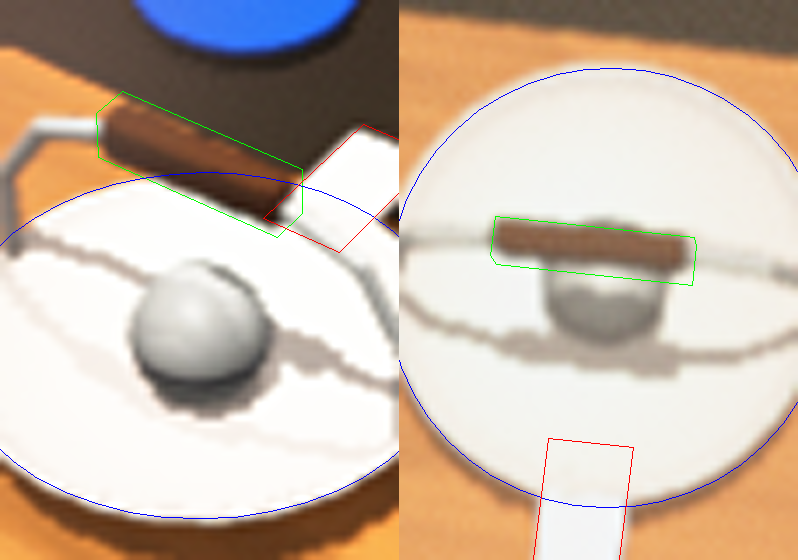

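The overlay shows the bar at top-half (590,244), about 1–2 mm from my guess, so I use (.6055,.0145) with yaw −0.087. The tool turns to psi = 85°.

Emit:
play_rows(translation=[[0.015, -0.0045, 0], [0.021, -0.0064, 0], [0.021, -0.0064, 0], [0.021, -0.0064, 0], [0.021, -0.0064, 0], [0.0173, -0.005, 0], [0.01, -0.0032, 0], [0, 0, 0], [0, 0, 0], [0, 0, 0], [0, 0, 0], [0, 0, 0], [0, 0, 0], [0, 0, 0], [0, 0, 0], [0, 0, 0], [0, 0, 0]], delta_rot=[[0, 0, 0], [0, 0, 0], [0, 0, 0], [0, 0, 0], [0, 0, 0], [0, 0, 0], [0, 0, 0], [0, 0, -8], [0, 0, -8], [0, 0, -8], [0, 0, -8], [0, 0, -8], [0, 0, -8], [0, 0, -8], [0, 0, -9], [0, 0, 0], [0, 0, 0]], grip=[0, 0, 0, 0, 0, 0, 0, 0, 0, 0, 0, 0, 0, 0, 0, 0, 0])

```text
clock: 17.23
tool_pos: [0.6053, 0.0099, 0.3084]
eef_rot: [0.741, 0.672, -0.0, 0.0]
contact_force: [-0.8, 0.9, -0.7]
opening: 0.5
finger_force: 0.0
```

```bash
python3 go.py .6055 .0145 .162 85
```

```text
t 17.23 q [ 0.19  0.69 -0.51  1.61  0.4   0.94 -0.55] pos [0.6053 0.0099 0.3084] psi 84.39 tilt [-0.   -0.01] F [-0.8  0.9 -0.7] open 0.5 ff 0.0
tool delta mm [  4.6  -0.3 146.4] tool rz deg -0.61
```

Emit:
play_rows(translation=[[0.0046, -0.0003, 0.01], [0, 0, 0.02], [0, 0, 0.025], [0, 0, 0.025], [0, 0, 0.02], [0, 0, 0.018], [0, 0, 0.012], [0, 0, 0.01], [0, 0, 0.006], [0, 0, 0], [0, 0, 0]], delta_rot=[[0, 0, -0.6], [0, 0, 0], [0, 0, 0], [0, 0, 0], [0, 0, 0], [0, 0, 0], [0, 0, 0], [0, 0, 0], [0, 0, 0], [0, 0, 0], [0, 0, 0]], grip=[0, 0, 0, 0, 0, 0, 0, 0, -0.2, -0.3, -0.4])

```text
clock: 18.6
tool_pos: [0.6057, 0.015, 0.1629]
eef_rot: [0.736, 0.677, 0.0, 0.0]
contact_force: [-0.1, 0.2, -0.1]
opening: 0.301
finger_force: 0.0
```

```bash
python3 go.py .6055 .0145 .162 85; python3 - <<'E'
from h import *
o=[]
for c in("scene","top"):
    im=r.snapshot(c);u,v=proj(c,[.605,.014,.11])[0].astype(int)
    o.append(cv2.resize(im[v-30:v+30,u-32:u+32],None,fx=6.2,fy=6.2,interpolation=cv2.INTER_CUBIC))
cv2.imwrite("pics/grasp.png",np.hstack(o))
E
```

```text
t 18.6 q [ 0.13  0.88 -0.41  1.73  0.53  0.65 -0.67] pos [0.6057 0.015  0.1629] psi 85.18 tilt [0.05 0.01] F [-0.1  0.2 -0.1] open 0.301 ff 0.0
tool delta mm [-0.5 -0.1  0.9] tool rz deg 0.18
```

View pics/grasp.png

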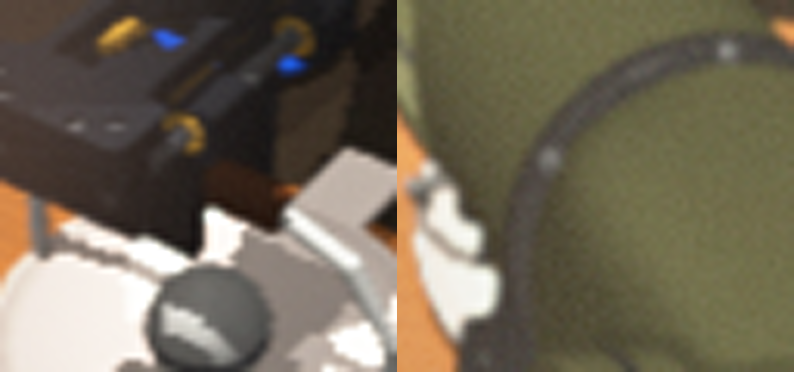

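The bar, at left half (235,185), lies between the two fingers and clear of the ball. I close slowly with a low squeeze.

Emit:
play_rows(translation=[[0, 0, 0.001], [0, 0, 0], [0, 0, 0], [0, 0, 0], [0, 0, 0], [0, 0, 0]], delta_rot=[[0, 0, 0], [0, 0, 0], [0, 0, 0], [0, 0, 0], [0, 0, 0], [0, 0, 0]], grip=[-0.45, -0.48, -0.51, -0.54, -0.56, -0.58], squeeze=5)

```text
clock: 19.45
tool_pos: [0.6054, 0.015, 0.1614]
eef_rot: [0.736, 0.677, -0.0, 0.0]
contact_force: [0.3, -0.2, 0.3]
opening: 0.212
finger_force: 0.0
```

Emit:
play_rows(translation=[[0, 0, 0], [0, 0, 0], [0, 0, 0], [0, 0, 0]], delta_rot=[[0, 0, 0], [0, 0, 0], [0, 0, 0], [0, 0, 0]], grip=[-0.59, -0.6, -0.61, -0.62])

```text
clock: 19.95
tool_pos: [0.6054, 0.015, 0.1614]
eef_rot: [0.736, 0.677, 0.0, 0.0]
contact_force: [-0.3, 0.4, 0.0]
opening: 0.187
finger_force: 0.0
```

Emit:
play_rows(translation=[[0, 0, 0], [0, 0, 0], [0, 0, 0], [0, 0, 0], [0, 0, 0], [0, 0, 0]], delta_rot=[[0, 0, 0], [0, 0, 0], [0, 0, 0], [0, 0, 0], [0, 0, 0], [0, 0, 0]], grip=[-0.63, -0.64, -0.65, -0.66, -0.67, -0.68])

```text
clock: 20.7
tool_pos: [0.6058, 0.0149, 0.1616]
eef_rot: [0.736, 0.677, 0.0, 0.0]
contact_force: [2.3, -0.3, 0.8]
opening: 0.165
finger_force: 1.0
```

Emit:
play_rows(translation=[[0, 0.0003, 0], [0, 0.0002, 0], [0, 0, 0], [0, 0, 0], [0, 0, 0], [0, 0, 0], [0, 0, 0]], delta_rot=[[0, 0, 0], [0, 0, 0], [0, 0, 0], [0, 0, 0], [0, 0, 0], [0, 0, 0], [0, 0, 0]], grip=[-0.68, -0.68, -0.69, -0.7, -0.72, -0.75, -0.8])

```text
clock: 21.58
tool_pos: [0.606, 0.0149, 0.1615]
eef_rot: [0.736, 0.677, 0.0, 0.0]
contact_force: [2.6, -2.0, 0.3]
opening: 0.153
finger_force: 5.0
```

Emit:
play_rows(translation=[[0, 0, 0], [0, 0, 0], [0, 0, 0]], delta_rot=[[0, 0, 0], [0, 0, 0], [0, 0, 0]], grip=[-1, -1, -1], squeeze=20)

```text
clock: 21.95
tool_pos: [0.606, 0.0149, 0.1615]
eef_rot: [0.736, 0.677, 0.0, 0.0]
contact_force: [1.8, -1.1, 0.9]
opening: 0.154
finger_force: 20.0
```

Emit:
play_rows(translation=[[0, 0, 0], [0, 0, 0], [0, 0, 0]], delta_rot=[[0, 0, 0], [0, 0, 0], [0, 0, 0]], grip=[-1, -1, -1], squeeze=45)

```text
clock: 22.32
tool_pos: [0.6059, 0.0149, 0.1615]
eef_rot: [0.736, 0.677, 0.0, 0.0]
contact_force: [2.7, -1.5, 2.3]
opening: 0.149
finger_force: 45.0
```

Emit:
play_rows(translation=[[0, 0, -0.0005], [0, 0, -0.0005], [0, 0, -0.001], [0, 0, -0.001], [0, 0, -0.001], [0, 0, -0.001], [0, 0, -0.001], [0, 0, -0.002], [0, 0, -0.002], [0, 0, 0], [0, 0, 0]], delta_rot=[[0, 0, 0], [0, 0, 0], [0, 0, 0], [0, 0, 0], [0, 0, 0], [0, 0, 0], [0, 0, 0], [0, 0, 0], [0, 0, 0], [0, 0, 0], [0, 0, 0]], grip=[-1, -1, -1, -1, -1, -1, -1, -1, -1, -1, -1])

```text
clock: 23.7
tool_pos: [0.6059, 0.0149, 0.1714]
eef_rot: [0.736, 0.677, -0.0, 0.0]
contact_force: [-0.8, -0.5, -5.2]
opening: 0.153
finger_force: 45.0
```

```bash
cat > ball.py <<'E'
from h import *
s=r.get_state(); x,y,z=s["tool_pos"]; z-=.147   # dish underside under the tool
print(np.round(s["contact_force"],1),np.round(s["moment"],2),s["tool_pos"],s["opening"])
r.snapshot("scene")
for d in r.silhouettes("scene","ball")[:2]:
    m=d["pixels"]; uv=np.argwhere(m).mean(0)[::-1]
    a=np.linspace(0,np.pi,12); g=.024*np.array([[np.sin(t)*np.cos(p),np.sin(t)*np.sin(p),np.cos(t)] for t in a for p in np.linspace(0,6.28,24)])
    print(round(d["confidence"],2),m.sum(),render("scene",[g],x,y,0,z+.03).sum(),uv,proj("scene",[x,y,z+.03])[0],fit({"scene":m.astype(float)},[g],[x,y],z=z+.03,useyaw=False)[0]-[x,y])
E
python3 ball.py
```

```text
[-0.8 -0.5 -5.2] [-0.03 -0.03 -0.01] [0.6058604  0.01486274 0.1714353 ] 0.15326169011196641
0.64 346 339.83529411764704 [328.1734104  250.45953757] [328.47012094 251.2335171 ] [-0.00245107 -0.0023852 ]
0.33 1667 339.83529411764704 [463.78764247 254.74685063] [328.47012094 251.2335171 ] [-6.62580078  1.02556152]
```

Emit:
play_rows(translation=[[0, 0, -0.001], [0, 0, -0.002], [0, 0, -0.003], [0, 0, -0.004], [0, 0, -0.006], [0, 0, -0.007], [0, 0, -0.008], [0, 0, -0.008], [0, 0, -0.008], [0, 0, -0.008], [0, 0, -0.008], [0, 0, -0.007], [0, 0, -0.006], [0, 0, -0.005], [0, 0, -0.004], [0, 0, -0.003], [0, 0, -0.002], [0, 0, -0.001], [0, 0, 0], [0, 0, 0]], delta_rot=[[0, 0, 0], [0, 0, 0], [0, 0, 0], [0, 0, 0], [0, 0, 0], [0, 0, 0], [0, 0, 0], [0, 0, 0], [0, 0, 0], [0, 0, 0], [0, 0, 0], [0, 0, 0], [0, 0, 0], [0, 0, 0], [0, 0, 0], [0, 0, 0], [0, 0, 0], [0, 0, 0], [0, 0, 0], [0, 0, 0]], grip=[-1, -1, -1, -1, -1, -1, -1, -1, -1, -1, -1, -1, -1, -1, -1, -1, -1, -1, -1, -1])

```text
clock: 26.3
tool_pos: [0.6058, 0.0149, 0.2623]
eef_rot: [0.736, 0.677, -0.0, -0.0]
contact_force: [-0.8, 0.0, -4.8]
opening: 0.151
finger_force: 45.0
```

```bash
python3 ball.py; python3 go.py .6058 .0149 .262 174.2
```

```text
[-0.8  0.  -4.8] [-0.04 -0.1   0.03] [0.60581473 0.0148996  0.26228525] 0.1511043948468609
0.73 396 383.6470588235294 [327.57323232 220.05050505] [327.90391007 220.28801726] [-1.23500824e-06 -1.31648064e-03]
t 26.4 q [ 0.17  0.75 -0.49  1.66  0.44  0.85 -0.59] pos [0.6058 0.0149 0.2623] psi 85.19 tilt [-0.01 -0.  ] F [-0.  -0.4 -5. ] open 0.151 ff 45.0
tool delta mm [-0.1 -0.   0.3] tool rz deg -89.01
```

Lifted level with the ball central. Now a slow quarter turn of −89° about tool z.

Emit:
play_rows(translation=[[0, 0, 0], [0, 0, 0], [0, 0, 0], [0, 0, 0], [0, 0, 0], [0, 0, 0], [0, 0, 0], [0, 0, 0], [0, 0, 0], [0, 0, 0], [0, 0, 0], [0, 0, 0], [0, 0, 0], [0, 0, 0], [0, 0, 0], [0, 0, 0], [0, 0, 0], [0, 0, 0], [0, 0, 0], [0, 0, 0]], delta_rot=[[0, 0, -0.5], [0, 0, -1], [0, 0, -1.5], [0, 0, -2], [0, 0, -2.5], [0, 0, -3], [0, 0, -3], [0, 0, -3], [0, 0, -3], [0, 0, -3], [0, 0, -3], [0, 0, -3], [0, 0, -3], [0, 0, -3], [0, 0, -2.5], [0, 0, -2], [0, 0, -1.5], [0, 0, -1], [0, 0, -0.5], [0, 0, 0]], grip=[-1, -1, -1, -1, -1, -1, -1, -1, -1, -1, -1, -1, -1, -1, -1, -1, -1, -1, -1, -1])

```text
clock: 28.9
tool_pos: [0.6059, 0.0149, 0.2624]
eef_rot: [0.445, 0.896, -0.0, 0.0]
contact_force: [-0.1, -0.6, -4.9]
opening: 0.152
finger_force: 45.0
```

```bash
python3 ball.py; python3 go.py .6058 .0149 .262 174.2
```

```text
[-0.1 -0.6 -4.9] [ 0.03 -0.14 -0.02] [0.6058761  0.01492225 0.26240529] 0.152356038970748
0.86 339 383.4078431372549 [328.         220.18879056] [327.8977842  220.26261256] [-0.00095627 -0.00019135]
t 29.0 q [ 0.28  0.79 -0.69  1.65  0.6   0.93  0.01] pos [0.6059 0.0149 0.2624] psi 127.18 tilt [ 0.   -0.01] F [ 0.7  0.7 -4.1] open 0.149 ff 45.0
tool delta mm [ 0.  -0.1  0.4] tool rz deg -47.02
```

Emit:
play_rows(translation=[[0, 0, 0], [0, 0, 0], [0, 0, 0], [0, 0, 0], [0, 0, 0], [0, 0, 0], [0, 0, 0], [0, 0, 0], [0, 0, 0], [0, 0, 0], [0, 0, 0], [0, 0, 0], [0, 0, 0], [0, 0, 0], [0, 0, 0], [0, 0, 0], [0, 0, 0], [0, 0, 0], [0, 0, 0], [0, 0, 0]], delta_rot=[[0, 0, -0.5], [0, 0, -1], [0, 0, -1.5], [0, 0, -2], [0, 0, -2.5], [0, 0, -3.2], [0, 0, -3.2], [0, 0, -3.2], [0, 0, -3.2], [0, 0, -3.2], [0, 0, -3.2], [0, 0, -3.2], [0, 0, -3.2], [0, 0, -3.2], [0, 0, -3.2], [0, 0, -2.5], [0, 0, -2], [0, 0, -1.5], [0, 0, -1], [0, 0, -0.5]], grip=[-1, -1, -1, -1, -1, -1, -1, -1, -1, -1, -1, -1, -1, -1, -1, -1, -1, -1, -1, -1])

```text
clock: 31.5
tool_pos: [0.6059, 0.0149, 0.2624]
eef_rot: [0.05, 0.999, -0.0, 0.0]
contact_force: [0.6, 0.2, -6.1]
opening: 0.152
finger_force: 45.0
```

Emit:
play_rows(translation=[[0, 0, 0], [0, 0, 0], [0, 0, 0], [0, 0, 0]], delta_rot=[[0, 0, 0], [0, 0, 0], [0, 0, 0], [0, 0, 0]], grip=[-1, -1, -1, -1])

```text
clock: 32.0
tool_pos: [0.6059, 0.0149, 0.2624]
eef_rot: [0.051, 0.999, -0.0, 0.0]
contact_force: [0.5, -0.4, -5.7]
opening: 0.154
finger_force: 45.0
```

```bash
python3 ball.py; python3 go.py .6058 .0149 .262 174.2; python3 - <<'E'
from h import *
im=r.snapshot("scene"); cv2.imwrite("pics/final.png",cv2.resize(im[100:320,120:440],None,fx=2.5,fy=2.5,interpolation=cv2.INTER_CUBIC))
E
```

```text
[ 0.5 -0.4 -5.7] [ 0.06 -0.15 -0.  ] [0.60589172 0.01491187 0.26243205] 0.1540511954207236
0.82 371 383.4078431372549 [328.12938005 220.66037736] [327.88985688 220.25529292] [0.00044716 0.00058146]
t 32.1 q [ 0.37  0.85 -0.9   1.65  0.76  1.03  0.69] pos [0.6059 0.0149 0.2624] psi 174.18 tilt [ 0. -0.] F [ 0.4  1.1 -6. ] open 0.153 ff 45.0
tool delta mm [ 0.1 -0.   0.4] tool rz deg -0.02
```

View pics/final.png

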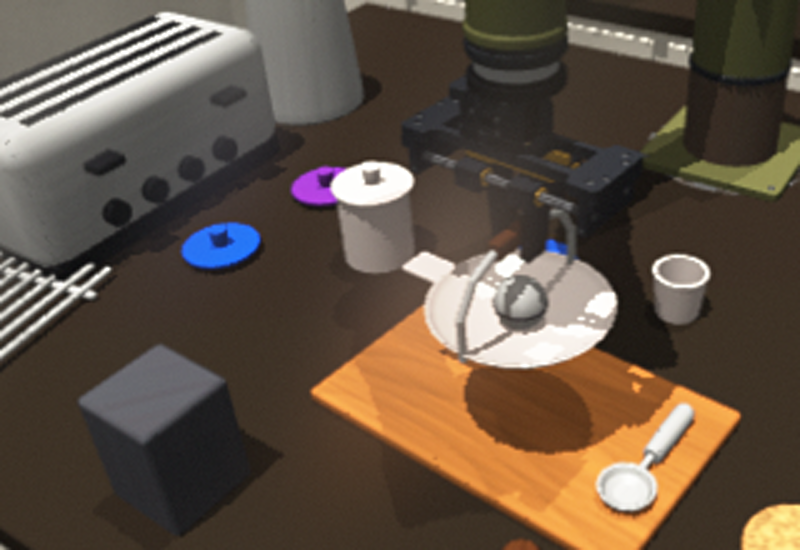

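The dish is level above the board with its tab at (428,266) pointing to the mug end. The ball is central at (521,298) and the lid is seated at (372,183), so I hand in.

```bash
python3 -c "
from plant import r
print(r.finish_job())"
```

```text
the job is handed in; nothing more can be done
None
```

I handed the job in at about 32 s: the lid is seated on the mug and let go, and the dish is held level about 10 cm above the board with its tab towards the mug and the ball in the middle. The hand-in gave no pass or fail verdict.

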